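# Feed one case foot and slide it to the ready spot

## Robot

A 6-joint arm with a two-finger parallel gripper is mounted at the origin on the work surface. World frame = base frame: x ahead of the robot, y to its left, z up, the work surface at z = 0. Lengths are in m, angles in rad, forces in N, time in s.
With the tool pointing down it reaches from about 0.4 to 0.825 m from the base axis. Payload 7 kg.
Tool frame: the origin (TCP) lies midway between the tips of the shut fingers; the grasp point (between the pads) lies 19 mm behind it (arm.hold_point_z is the distance from the TCP to the grasp point, in m); z points along the fingers, x is the direction in which the jaws open and shut, and the axes are right-handed (so a half turn about z gives the same grasp; the last joint's range is limited). The gripper opens to 88 mm and grips with 3 to 60 N. Pads are 19 mm wide; open, the fingers measure 130 mm over their backs; the gripper's body (78 mm by 193 mm) begins 47 mm behind the grasp point.
Start: joints at [-0.969, 0.359, 0.012, 0, -1.224, -0.288], TCP at [0.208, -0.642, 0.227] pointing down, gripper open.
Joint ranges: [-3.07, 3.07], [-1.43, 2.12], [-1.02, 1.25], [-3.03, 1.67], [-3.05, -0], [-3.03, 3.03]. Speed limits (rad/s): [2.39, 2.39, 3.01, 3.14, 3.14, 3.14].

## Interface

Orientations are given as [roll, pitch, yaw] about the fixed x, y, z axes, in that order (R = Rz(yaw) Ry(pitch) Rx(roll)).
In Python, from station import readout, viewer, job, arm gives the robot as it stands.
- The arm moves only by the tool apply_moves, never from a script. Its argument "deltas" is text: rows parted by semicolons, each of 4 numbers parted by spaces: the shift along the tool's x, y, z in cm, then the turn about the tool's z in rad. A call has 1 to 10 rows; each row shifts and turns the commanded pose from where the row before left it, along the tool's axes as they then stand; what a row does not reach is not made up. A row lasts 1/8 s, in which the tool goes at most 62.5 mm and 10.7 degrees, less where a joint would pass 70% of its speed; a pose out of reach is approached as far as the arm can. A call is refused whole if a number of a shift passes 6.25 or a number of a turn 0.188, either way. A call with a gripper value outside its range is refused whole. "gripper" is the closure, from -1 (fully open) to 1 (shut), so that 0 is half open, set as the call begins (left out, the last holds). The fingers move at their own pace and stop on an object; "squeeze" is the grip in N (left out, the last holds). Time passes only in rows, so rows that do not move let the fingers close. It gives the time, the measured TCP pose, the force and the opening at its end, in the units of the state.
- readout.get_state(): the state, without advancing time (a new reading comes with each control period).
- viewer.grab_frame(name): name is "side" or "top" or "wrist"; returns a dict with "image" (400x640x3 uint8, red, green, blue), "camera_matrix" (3x3 intrinsics, pixels), "cam_to_world" (4x4, takes a point from camera to world coordinates). Camera axes: x right, y up, looking along -z (the intrinsics and any distortion apply to the point x, -y, -z); pixel columns grow to the right and rows downward; lengths in m; the calibration is good to about 2 mm. A picture is of the moment at which its call begins. There is no depth.
- job.job_done(): hands the job in, once; it reports no verdict.
Trained networks look in the newest picture that a camera, given by its name, has taken for a name from the list of things; names that differ only in an ending like _2 or _b are one class to them, and where a whole thing is asked for, a point or a joint stands for the part that bears it (a point fixed in the world has none). Each returns a list of dicts, best first, with "conf" (0 to 1); they miss things now and then, are a little off and sometimes report something else, mostly with a low value. They report only what shows in the picture. A call takes as long as a camera call. They do not tell look-alikes from the thing itself.
- viewer.silhouettes(camera, query): "region" (400x640 bool, what is visible of it) and "extent" ([left, top, width, height] in pixels, round what is visible of it).
The state is a dict: "t": time; "q": joint angles; "qd": joint speeds; "joint_efforts": joint torques, N m; "eef_pos": TCP position; "ee_rot": TCP orientation; "force": force on the tool from outside, world axes, zero at the start; "moment": the same for the moment, N m; "width": finger opening in m.
Only numpy, scipy, OpenCV 4.12 (cv2) and the standard library are available. Lean on these libraries where they do the work, as an engineer would, in place of code of your own. Each camera call takes 0.05 s, during which the arm holds its last target.

## Task

Press the yellow plunger of the blue feeder all the way down once and let it spring back up, so that a single orange computer foot is pushed out of its mouth. Then slide that foot along the bench, without picking it up or turning it over, until it lies wholly on the green disc. Leave the other feet in the feeder, and do not disturb the loose foot on the red disc, the fan or the pen pot; finish with the hand clear.

Things in the scene. Friction and masses are not known exactly. Their poses are not given: they have to be found in the camera images.
- feeder: Fixed feeder. Origin on the bench under the centre of its blue magazine (47 x 47 mm, 42 high, open top; its stack of 3 feet stands on the bench). Its -x axis points out of the mouth: a slot 39 mm wide, 15 high at the foot of the magazine's -x face, 23.5 mm from the origin, with free bench in front. From x = 23.5 to 99.5 mm: grey housing 52 mm wide, 34 high, carrying the plunger
- plunger (a joint): Travel of the yellow plunger, m: 0 up, 0.025 fully down. Spring: about 2.5 N to start, 7.5 N fully down; it returns by itself. A full press pushes the lowest foot out along the feeder's -x until its centre is about 74 mm from the feeder's origin, clear of the mouth; on release the stack drops by one. A second press would feed a second foot
- plunger_top (a point): Centre of the flat top of the yellow plunger cap (disc 32 mm across), 55 mm behind the feeder's origin (feeder +x) and 68 mm above the bench when up, 43 mm when fully down. Moves with the plunger.
- foot1: The lowest foot in the feeder, the one that is fed: an orange plastic puck 36 mm across and 12 mm high, about 20 g, with a small black dot in its top. Origin at the centre of its underside, z up.
- foot2: Second foot in the stack, same as foot1; origin at the centre of its underside. Stays in the feeder.
- foot3: Top foot in the stack, same as foot1; origin at the centre of its underside. Stays in the feeder.
- green_disc: Green disc painted on the bench, 100 mm across, flat, no edge to catch on. Origin at its centre. On one side of the feeder's mouth, left or right.
- red_disc: Red disc painted on the bench, 100 mm across, flat, on the other side. Origin at its centre.
- scrap_foot: A loose orange foot like the others (36 mm across, 12 mm high) lying on the red disc, to be left alone. Origin at the centre of its underside.
- fan: Loose black computer case fan, 80 x 80 x 25 mm, lying flat beyond and to one side of the feeder. Origin at the centre of its underside. To be left alone.
- pen_pot: Loose square pen pot covered in black keycaps, 74 x 74 x 85 mm, with three pens up to 140 mm high, beyond and to the other side of the feeder. Origin at the centre of its underside. To be left alone.
Not all that is in view belongs to the job. What is shaped like the foot3 but pink is not meant. What is shaped like the feeder but brown is not meant.

How it is judged:
On the way, in this order (a step that is already met when the one before it is completed fails the run):
1. the plunger is fully down and foot1 has been pushed out of the mouth (value of joint plunger above 0.0215 m and x of foot1 in the frame of feeder below -0.045 m), for 0.1 s.
2. the plunger has been let back up, with only one foot out (value of joint plunger below 0.004 m and x of each of foot2, foot3 in the frame of feeder above -0.012 m), for 0.1 s.
3. foot1 lies wholly on the green disc (horizontal distance between foot1 and green_disc below 0.032 m), for 0.2 s.
At the end, for the whole second after the job is handed in: foot1 lies flat, right way up and at rest on the bench with its centre within 32 mm of the green disc's centre (wholly on the disc); the plunger is up (within 4 mm); foot2 and foot3 are still in the magazine; the scrap foot, fan and pen pot are within 15 mm of where they started (all of step 2 and horizontal distance between foot1 and green_disc below 0.032 m and angle between foot1's own z axis and vertical below 0.1 rad and height (world z) of foot1 below 0.003 m and linear speed of foot1 below 0.01 m/s and horizontal distance between each of foot2, foot3 and feeder below 0.018 m); the robot touches nothing.
It fails at once if foot1 is lifted or carried (more than 12 mm off the bench) (height (world z) of foot1 above 0.012 m).
It fails at once if a second foot comes out of the feeder (x of any of foot2, foot3 in the frame of feeder below -0.025 m or height (world z) of foot2 above 0.035 m or height (world z) of foot3 above 0.045 m).
It fails at once if the scrap foot, fan or pen pot is moved by more than 15 mm (distance of any of scrap_foot, fan, pen_pot from where it was at the start of the episode above 0.015 m).
It also fails if it takes over 61 s, if anything falls off the work surface, if the arm or the gripper's body presses on something with over 40 N, if the wrist force passes 120 N, or if a joint passes its speed limit or range.

## Working session

There is one attempt and no reset: what is moved stays moved. The work goes in short steps, Python scripts to look and compute and a tool call to move; the robot and the scene stay as the last step left them, time stands still between calls to the robot, and variables do not carry over. Pictures are saved under pics/ and viewed, and the job is handed in when it is done.

Besides the shell and the picture viewer there is one more tool, called after "Request:" by a JSON object that holds its "op" and its "data", one argument or row to a line. apply_moves: Moves the arm, as the interface text tells. Its arguments: {"type":"object","properties":{"deltas":{"type":"string"},"gripper":{"type":"number"},"squeeze":{"type":"number"}},"required":["deltas"]}

```bash
mkdir -p pics; ls
python3 - <<'E'
from station import readout, viewer, job, arm
import cv2
for n in ["top","side","wrist"]:
    f=viewer.grab_frame(n); cv2.imwrite(f"pics/{n}0.png",f["image"][:,:,::-1]); print(n,f["camera_matrix"].round(1).tolist(),f["cam_to_world"].round(3).tolist())
s=readout.get_state(); print(s)
E
```

```text
pics
top [[397.3, 0.0, 322.1], [0.0, 397.3, 193.8], [0.0, 0.0, 1.0]] [[-0.028, 0.982, -0.185, 0.481], [-0.999, -0.031, -0.011, 0.009], [-0.017, 0.185, 0.983, 0.797], [0.0, 0.0, 0.0, 1.0]]
side [[441.2, 0.0, 319.5], [0.0, 441.2, 193.5], [0.0, 0.0, 1.0]] [[-0.738, 0.439, -0.513, 0.126], [-0.675, -0.467, 0.571, 0.556], [0.011, 0.768, 0.641, 0.657], [0.0, 0.0, 0.0, 1.0]]
wrist [[303.3, 0.0, 321.8], [0.0, 303.3, 200.1], [0.0, 0.0, 1.0]] [[-0.309, -0.907, -0.285, 0.132], [0.951, -0.294, -0.095, -0.666], [0.002, -0.301, 0.954, 0.384], [0.0, 0.0, 0.0, 1.0]]
{'t': 0.15, 'q': array([-9.68925408e-01,  3.59213416e-01,  1.12316087e-02, -2.19885885e-04,
       -1.22413125e+00, -2.88064064e-01]), 'qd': array([-0.00067518, -0.00020518,  0.00303454,  0.0023368 , -0.00015623,
       -0.00062201]), 'joint_efforts': array([ 8.99676324e-04, -5.83277357e+01,  2.93290079e+01,  7.00121909e+00,
        8.79870640e-03, -1.03293341e-04]), 'eef_pos': array([ 0.20816902, -0.64168163,  0.22583355]), 'ee_rot': array([-3.14141676e+00, -1.32121137e-03,  1.88452822e+00]), 'force': array([0.27424793, 0.77522547, 0.48144939]), 'moment': array([ 0.01847599,  0.04460903, -0.03147191]), 'width': 0.08780876947745037}
```

View pics/top0.png

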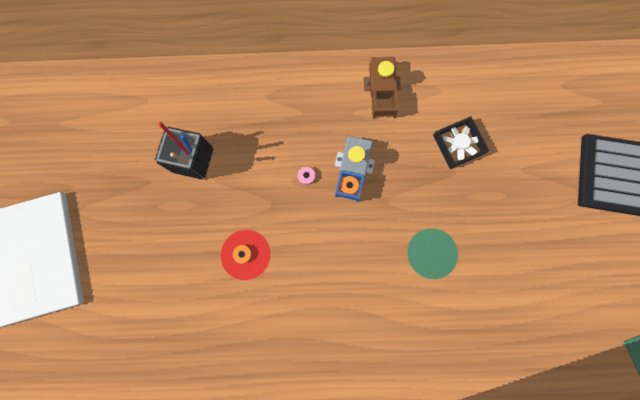

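View pics/side0.png

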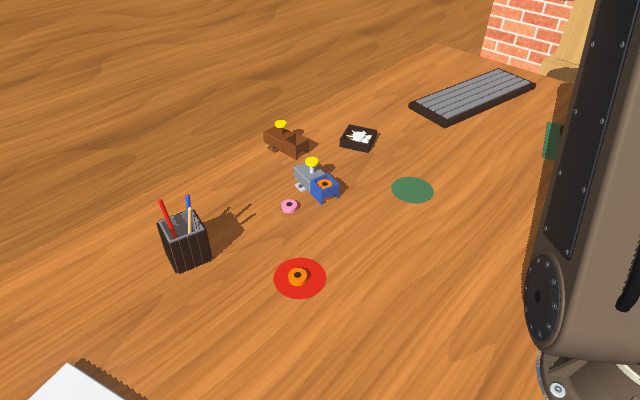

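The pictures show the wanted feeder as the blue/grey one in the top view: plunger (356,154), magazine (350,185). The look-alikes are the brown feeder (385,88), the pink foot (307,175) and the scrap foot on the red disc (242,254). The green disc is at (433,254). Next I'll measure these and crop in on the choice.

```bash
cat > h.py <<'E'
import numpy as np, cv2
from station import readout, viewer, job, arm
def ray(f,uv,z):
    K=f["camera_matrix"];T=f["cam_to_world"]
    p=np.array([(uv[0]-K[0,2])/K[0,0],-(uv[1]-K[1,2])/K[1,1],-1.]);d=T[:3,:3]@p;o=T[:3,3]
    return (o+d*(z-o[2])/d[2])
def proj(f,P):
    K=f["camera_matrix"];T=f["cam_to_world"];c=T[:3,:3].T@(np.asarray(P)-T[:3,3])
    return np.array([K[0,2]+K[0,0]*c[0]/-c[2],K[1,2]-K[1,1]*c[1]/-c[2]])
def blobs(f,lo,hi,mina=25):
    h=cv2.cvtColor(np.ascontiguousarray(f["image"]),cv2.COLOR_RGB2HSV)
    m=cv2.inRange(h,np.array(lo),np.array(hi)); n,l,st,c=cv2.connectedComponentsWithStats(m)
    return [(c[i],st[i]) for i in range(1,n) if st[i][4]>=mina],m
E
python3 - <<'E'
from h import *
for n in ["top","side"]:
    f=viewer.grab_frame(n)
    for name,lo,hi,z in [("yellow",(24,150,150),(34,255,255),.068),("green",(60,80,40),(90,255,200),0),("blue",(105,120,40),(125,255,255),.042),("orange",(8,225,200),(18,255,255),.036),("red",(0,220,120),(5,255,255),0),]:
        for c,s in blobs(f,lo,hi)[0]: print(n,name,c.round(1),s.tolist(),ray(f,c,z).round(4))
    for q in ["fan","pen_pot","feeder","foot1"]:
        for d in viewer.silhouettes(n,q)[:3]: print(n,q,round(d["conf"],2),[int(v) for v in d["extent"]])
    im=f["image"][:,:,::-1]
    cr=im[110:220,280:420] if n=="top" else im[130:230,260:380]
    cv2.imwrite(f"pics/{n}_crop.png",cv2.resize(cr,None,fx=5,fy=5,interpolation=cv2.INTER_CUBIC))
E
```

```text
top yellow [385.7  68.4] [378, 61, 16, 16, 194] [ 0.867  -0.1158  0.068 ]
top yellow [356.4 154. ] [349, 147, 16, 15, 191] [ 0.6934 -0.0502  0.068 ]
top green [432.2 253.4] [408, 229, 49, 50, 1902] [ 0.5048 -0.1961  0.    ]
top green [634.4 350.4] [625, 336, 15, 38, 300] [ 0.314  -0.5595  0.    ]
top blue [185.7 142.7] [180, 135, 12, 19, 76] [0.7356 0.2863 0.042 ]
top blue [349.5 184.5] [336, 171, 28, 30, 244] [ 0.6401 -0.0361  0.042 ]
top fan 0.75 [431, 114, 56, 55]
top pen_pot 0.58 [154, 124, 60, 55]
top pen_pot 0.26 [351, 146, 14, 18]
top feeder 0.95 [358, 59, 44, 59]
top feeder 0.66 [335, 138, 39, 57]
top feeder 0.66 [232, 244, 17, 14]
top foot1 0.78 [301, 168, 16, 16]
top foot1 0.49 [339, 174, 19, 17]
side yellow [280.3 123.5] [275, 120, 12, 8, 79] [ 0.8608 -0.1074  0.068 ]
side yellow [311.3 161.4] [305, 157, 14, 10, 109] [ 0.6889 -0.041   0.068 ]
side green [546.5 137.9] [543, 122, 9, 36, 104] [ 0.3568 -0.638   0.    ]
side green [412.1 189.7] [392, 177, 42, 26, 831] [ 0.5026 -0.1899  0.    ]
side blue [323.5 188.5] [311, 174, 28, 31, 447] [ 0.6241 -0.0113  0.042 ]
side blue [187.3 202. ] [186, 195, 4, 19, 50] [0.8035 0.2199 0.042 ]
side orange [324.4 183.3] [318, 180, 14, 9, 57] [ 0.6399 -0.0321  0.036 ]
side orange [296.6 276.6] [288, 268, 19, 18, 241] [0.4966 0.2017 0.036 ]
side red [164.7 213.6] [158, 200, 15, 29, 79] [0.8533 0.2532 0.    ]
side red [298.6 280.2] [274, 259, 51, 40, 829] [0.5092 0.1847 0.    ]
side fan 0.92 [338, 123, 39, 26]
side pen_pot 0.76 [157, 196, 51, 77]
side feeder 0.68 [265, 123, 44, 39]
side feeder 0.62 [292, 156, 47, 47]
side foot1 0.64 [316, 182, 12, 5]
side foot1 0.52 [279, 198, 17, 14]
```

View pics/top_crop.png

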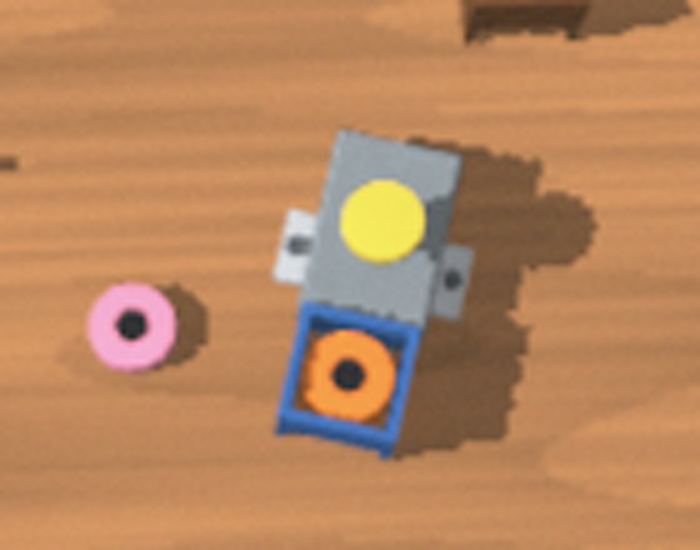

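View pics/side_crop.png

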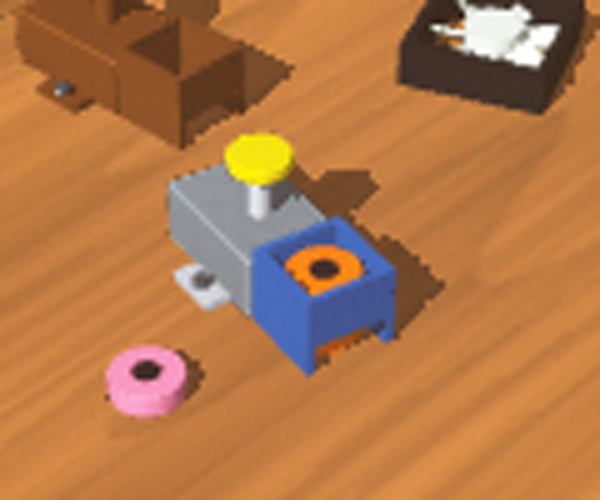

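The crop confirms the choice: the blue magazine has an orange foot inside, and the yellow cap is on the grey housing. Cap to stack measures 55 mm, as given. The side camera disagrees with the top by 6–9 mm in y, so I'll settle that with the wrist camera from above.

```bash
cat >> h.py <<'E'
def todelta(target):
    s=readout.get_state(); w=s["ee_rot"][2]; d=np.asarray(target)-s["eef_pos"]
    print("pos",s["eef_pos"].round(4),"yaw",round(w,4),"F",s["force"].round(2))
    print("tool cm:",np.round([100*(d[0]*np.cos(w)+d[1]*np.sin(w)),100*(d[0]*np.sin(w)-d[1]*np.cos(w)),-100*d[2]],2))
E
python3 -c "
from h import *
todelta([.66,-.045,.2])
print(viewer.grab_frame('top').keys())"
```

```text
pos [ 0.2083 -0.642   0.2266] yaw 1.8846 F [ 0.68 -0.07  1.15]
tool cm: [42.85 61.39  2.66]
dict_keys(['image', 'camera_matrix', 'cam_to_world'])
```

Request:
{"op": "apply_moves", "data": {
  "deltas": "2.68 3.84 0.17 0;2.68 3.84 0.17 0;2.68 3.84 0.17 0;2.68 3.84 0.17 0;2.68 3.84 0.17 0;2.68 3.84 0.17 0;2.68 3.84 0.17 0;2.68 3.84 0.17 0",
  "gripper": 1
}}

```text
t: 1.7
eef_pos: [0.4352, -0.342, 0.2132]
ee_rot: [3.141, 0.0, 1.885]
force: [0.6, -0.8, -0.5]
width: 0.0131
```

Request:
{"op": "apply_moves", "data": {
  "deltas": "2.68 3.84 0.17 0;2.68 3.84 0.17 0;2.68 3.84 0.17 0;2.68 3.84 0.17 0;2.68 3.84 0.17 0;2.68 3.84 0.17 0;2.68 3.84 0.17 0;2.68 3.84 0.17 0"
}}

```text
t: 2.7
eef_pos: [0.6612, -0.0432, 0.1995]
ee_rot: [3.141, 0.0, 1.885]
force: [0.7, -0.7, 0.4]
width: 0.0002
```

Request:
{"op": "apply_moves", "data": {
  "deltas": "0 0 0 0.143;0 0 0 0.143;0 0 0 0.143;0 0 0 0.143;0 0 0 0;0 0 0 0"
}}

```text
t: 3.45
eef_pos: [0.6604, -0.0445, 0.1994]
ee_rot: [3.142, 0.0, 1.316]
force: [-0.6, -0.0, -0.6]
width: 0.0002
```

Run:
```python
from h import *
f=viewer.grab_frame("wrist"); cv2.imwrite("pics/w1.png",f["image"][:,:,::-1])
for name,lo,hi,z in [("yellow",(24,150,150),(34,255,255),.068),("green",(60,80,40),(90,255,200),0),("blue",(105,120,40),(125,255,255),.042),("orange",(6,200,180),(20,255,255),.036)]:
    for c,s in blobs(f,lo,hi,60)[0]: print(name,c.round(1),s.tolist(),ray(f,c,z).round(4))
todelta([.6934,-.0502,.1])
```

```text
yellow [326.2 222.2] [311, 207, 31, 31, 707] [ 0.6953 -0.0474  0.068 ]
green [152.9  73.4] [108, 25, 91, 97, 6862] [ 0.5052 -0.1929  0.    ]
blue [325.8 165.1] [304, 140, 45, 48, 975] [ 0.6428 -0.034   0.042 ]
orange [325.3 163.6] [310, 148, 31, 33, 692] [ 0.6422 -0.0343  0.036 ]
pos [ 0.6604 -0.0445  0.1994] yaw 1.3151 F [-0.87  1.22  0.33]
tool cm: [0.29 3.34 9.94]
```

View pics/w1.png

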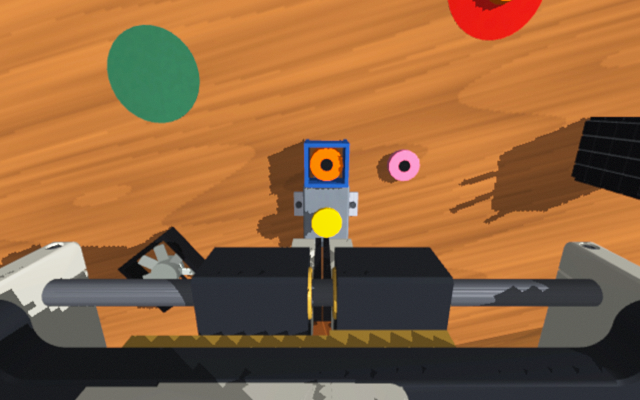

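The wrist view shows the cap at (326,222), the stack at (325,164), the green disc at (153,73) and the pink decoy at (404,165). It agrees with the top camera to about 3 mm. I'll take the cap at (0.694, -0.048).

```bash
python3 -c "
from h import *
todelta([.6945,-.048,.075])"
```

```text
pos [ 0.6604 -0.0445  0.1994] yaw 1.3151 F [-0.87  1.22  0.33]
tool cm: [ 0.53  3.39 12.44]
```

Request:
{"op": "apply_moves", "data": {
  "deltas": "0.26 1.7 0 0;0.27 1.7 0 0;0 0 3.1 0;0 0 3.1 0;0 0 3.1 0;0 0 3.1 0;0 0 0 0;0 0 0 0"
}}

```text
t: 4.5
eef_pos: [0.6954, -0.0481, 0.0766]
ee_rot: [3.14, -0.0, 1.314]
force: [-0.3, -0.9, 0.3]
width: 0.0004
```

Run:
```python
from h import *
f=viewer.grab_frame("side"); cv2.imwrite("pics/s2.png",cv2.resize(f["image"][110:230,240:400,::-1],None,fx=5,fy=5))
todelta([.6945,-.048,.043])
```

```text
pos [ 0.6957 -0.048   0.0772] yaw 1.3135 F [-0.23  0.67  0.22]
tool cm: [-0.03 -0.12  3.42]
```

View pics/s2.png

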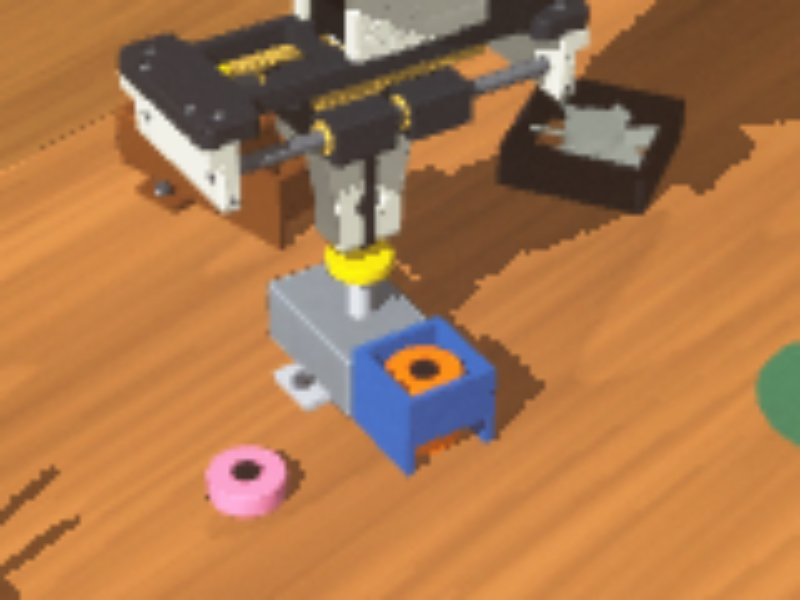

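The fingers are centred just above the cap, at (360,255) in the crop. Pressing.

Request:
{"op": "apply_moves", "data": {
  "deltas": "0 0 0.8 0;0 0 0.6 0;0 0 0.6 0;0 0 0.5 0;0 0 0.4 0;0 0 0.3 0;0 0 0 0;0 0 0 0;0 0 0 0"
}}

```text
t: 5.68
eef_pos: [0.6958, -0.0479, 0.0448]
ee_rot: [3.139, -0.001, 1.313]
force: [-0.8, 1.1, 6.6]
width: 0.0004
```

Request:
{"op": "apply_moves", "data": {
  "deltas": "0 0 0.15 0;0 0 0.1 0;0 0 0 0;0 0 0 0;0 0 0 0"
}}

```text
t: 6.3
eef_pos: [0.6959, -0.0479, 0.0433]
ee_rot: [3.138, -0.001, 1.314]
force: [-2.6, 0.4, 12.1]
width: 0.0005
```

Run:
```python
from h import *
f=viewer.grab_frame("side"); cv2.imwrite("pics/s3.png",cv2.resize(f["image"][110:230,240:400,::-1],None,fx=5,fy=5))
todelta([.6945,-.048,.043])
```

```text
pos [ 0.6959 -0.0479  0.0433] yaw 1.3135 F [-2.77  0.8  12.43]
tool cm: [-0.04 -0.13  0.03]
```

View pics/s3.png

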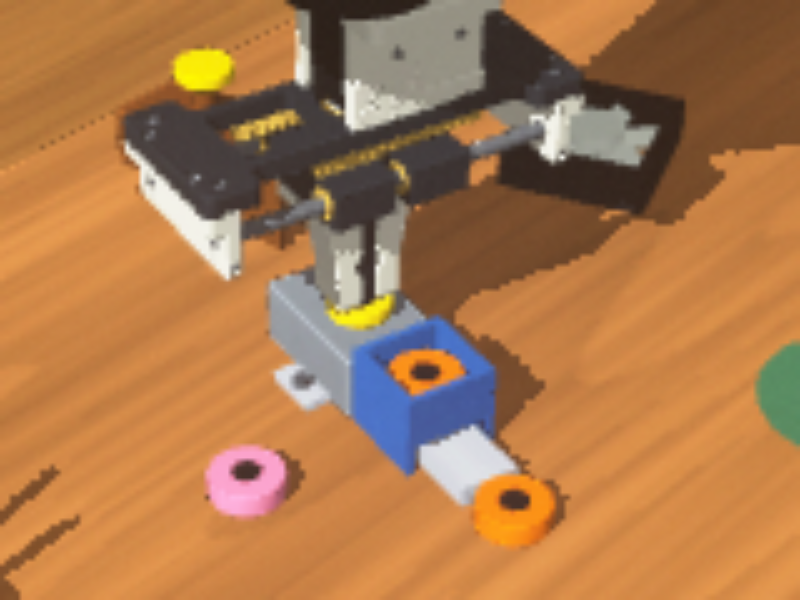

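The plunger bottomed (force jumped to 12 N), and the foot is out at about (515,510) in the crop with the pusher behind it. Releasing, then back over the foot.

Request:
{"op": "apply_moves", "data": {
  "deltas": "0 0 -0.5 0;0 0 -0.8 0;0 0 -0.8 0;0 0 -1 0;0 0 -2 0;0 0 -4 0;0 0 -4 0;0 0 0 0;0 0 0 0"
}}

```text
t: 7.48
eef_pos: [0.6938, -0.048, 0.1714]
ee_rot: [-3.14, -0.0, 1.312]
force: [0.3, -0.2, -0.4]
width: 0.0004
```

Run:
```python
from h import *
ff={n:viewer.grab_frame(n) for n in ("wrist","side","top")}
for n,f in ff.items():
    cv2.imwrite(f"pics/{n}4.png",f["image"][:,:,::-1])
    for name,lo,hi,z in [("yellow",(24,150,150),(34,255,255),.068),("green",(60,80,40),(90,255,200),0),("orange",(6,200,180),(20,255,255),.012)]:
        for c,s in blobs(f,lo,hi,40)[0]: print(n,name,c.round(1),s.tolist(),ray(f,c,z).round(4))
todelta([.57,-.0165,.1])
```

```text
wrist yellow [321.2 199.6] [304, 183, 35, 34, 917] [ 0.6954 -0.0474  0.068 ]
wrist green [127.5  41.1] [75, 0, 104, 91, 7806] [ 0.5106 -0.1944  0.    ]
wrist orange [321.4  54.9] [303, 35, 38, 41, 1051] [ 0.5724 -0.0147  0.012 ]
wrist orange [313.  136.6] [304, 121, 20, 33, 433] [ 0.6444 -0.0427  0.012 ]
side yellow [280.3 123.5] [275, 120, 12, 8, 79] [ 0.8608 -0.1074  0.068 ]
side yellow [311.4 161.4] [305, 157, 14, 10, 110] [ 0.6887 -0.041   0.068 ]
side green [587.6 156.6] [565, 140, 36, 31, 583] [ 0.2431 -0.6217  0.    ]
side green [412.1 189.7] [392, 177, 42, 26, 832] [ 0.5028 -0.1899  0.    ]
side orange [342.1 211.7] [335, 205, 16, 15, 173] [ 0.5651 -0.0073  0.012 ]
side orange [296.8 276.7] [288, 268, 19, 19, 256] [0.5105 0.1878 0.012 ]
top green [634.4 350.5] [625, 336, 15, 38, 297] [ 0.3138 -0.5594  0.    ]
pos [ 0.6937 -0.0482  0.1704] yaw 1.3124 F [-0.78  0.52  0.35]
tool cm: [ -0.1  -12.77   7.04]
```

View pics/wrist4.png

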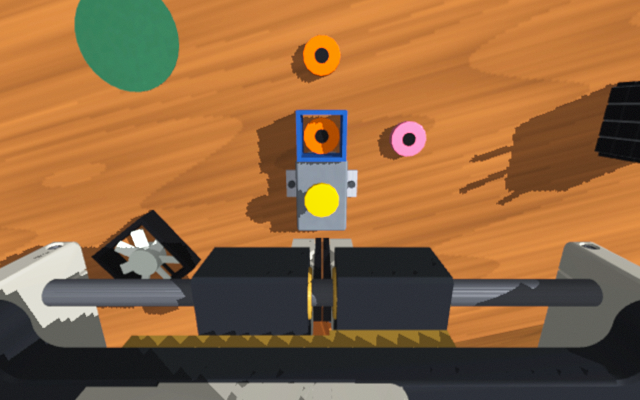

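View pics/side4.png

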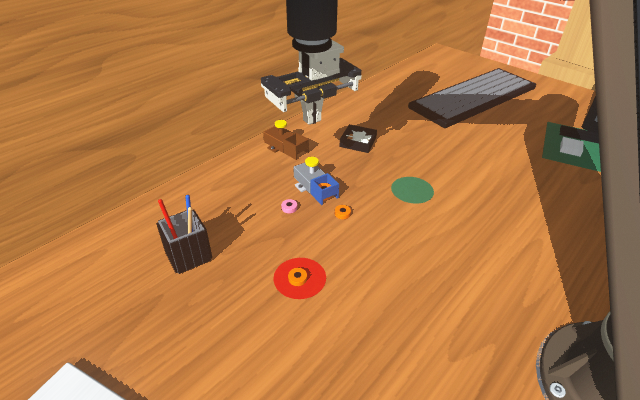

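The plunger is back up, one foot is out at about (0.570, -0.016), and the stack has dropped. I'll straddle the foot with open fingers, close on it lightly, and slide it at bench height.

Request:
{"op": "apply_moves", "data": {
  "deltas": "0 -4 0 0;0 -4 0 0;0 -4.7 0 0;0 0 0 0;0 0 4 0;0 0 4 0;0 0 4 0;0 0 0 0;0 0 0 0",
  "gripper": -1,
  "squeeze": 3
}}

```text
t: 8.75
eef_pos: [0.5728, -0.0156, 0.0527]
ee_rot: [3.141, 0.0, 1.313]
force: [0.1, -0.2, 0.8]
width: 0.0843
```

Run:
```python
from h import *
f=viewer.grab_frame("wrist"); cv2.imwrite("pics/w5.png",f["image"][:,:,::-1])
for c,s in blobs(f,(6,200,180),(20,255,255),100)[0]: print(c.round(1),s.tolist(),ray(f,c,.012).round(4))
todelta([.57,-.016,.005])
```

```text
[612.9  61.4] [584, 29, 56, 65, 2415] [0.516  0.1816 0.012 ]
[321.4 219.7] [296, 196, 51, 48, 1576] [ 0.5698 -0.0137  0.012 ]
[309.6 327. ] [303, 317, 18, 19, 207] [ 0.6554 -0.0459  0.012 ]
pos [ 0.5732 -0.0155  0.0533] yaw 1.3129 F [-0.1   0.22 -0.75]
tool cm: [-0.13 -0.29  4.83]
```

View pics/w5.png

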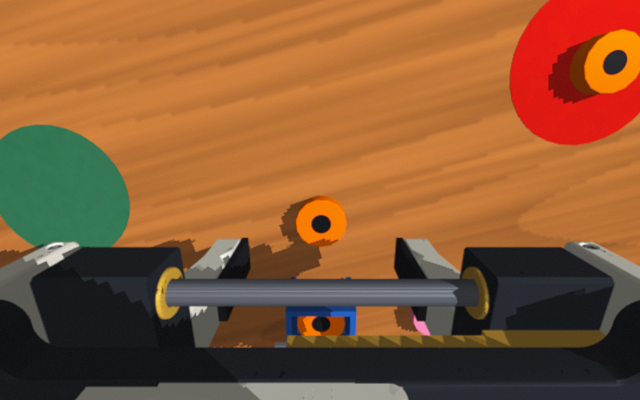

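The foot at (321,221) is centred between the fingers (columns 243 and 400). Descending and closing lightly.

Request:
{"op": "apply_moves", "data": {
  "deltas": "-0.05 -0.3 1.5 0;0 0 1.5 0;0 0 1 0;0 0 0.8 0;0 0 0 0;0 0 0 0"
}}

```text
t: 9.55
eef_pos: [0.569, -0.0153, 0.004]
ee_rot: [3.141, -0.0, 1.313]
force: [0.8, 0.2, -0.9]
width: 0.0876
```

Request:
{"op": "apply_moves", "data": {
  "deltas": "0 0 0 0;0 0 0 0;0 0 0 0;0 0 0 0;0 0 0 0;0 0 0 0;0 0 0 0;0 0 0 0",
  "gripper": 1,
  "squeeze": 3
}}

```text
t: 10.55
eef_pos: [0.5688, -0.0154, 0.0039]
ee_rot: [3.142, 0.0, 1.313]
force: [-0.2, -0.2, 0.8]
width: 0.0357
```

Run:
```python
from h import *
f=viewer.grab_frame("wrist"); cv2.imwrite("pics/w6.png",f["image"][:,:,::-1])
todelta([.505,-.194,.005])
```

```text
pos [ 0.5688 -0.0153  0.0039] yaw 1.3126 F [0.4  0.49 0.95]
tool cm: [-18.9   -1.6   -0.11]
```

View pics/w6.png

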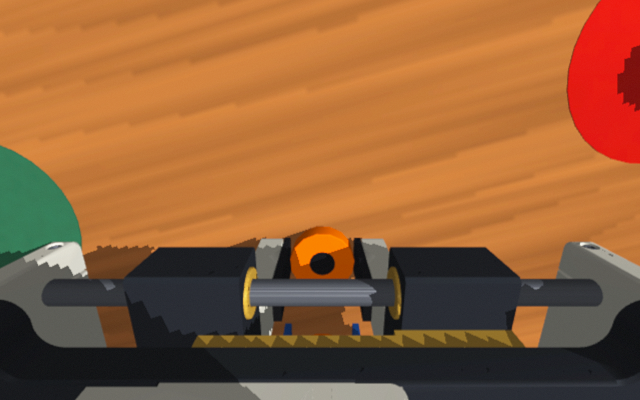

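The opening is 35.7 mm, so the fingers hold the foot (36 mm) on the bench. Sliding it to the green disc at constant height.

Request:
{"op": "apply_moves", "data": {
  "deltas": "-1 -0.1 0 0;-1.5 -0.1 0 0;-2 -0.2 0 0;-2 -0.2 0 0;-2 -0.2 0 0;-2 -0.2 0 0;-2 -0.2 0 0;-1.5 -0.1 0 0;-1 -0.1 0 0;0 0 0 0"
}}

```text
t: 11.85
eef_pos: [0.5168, -0.1574, 0.0039]
ee_rot: [3.142, 0.0, 1.312]
force: [-0.1, 0.0, -0.6]
width: 0.0356
```

Request:
{"op": "apply_moves", "data": {
  "deltas": "-1.5 -0.1 0 0;-1.5 -0.1 0 0;-0.9 0 0 0;0 0 0 0;0 0 0 0"
}}

```text
t: 12.48
eef_pos: [0.505, -0.194, 0.0039]
ee_rot: [-3.142, -0.0, 1.312]
force: [-0.3, 0.1, -0.4]
width: 0.0359
```

Run:
```python
from h import *
f=viewer.grab_frame("wrist"); cv2.imwrite("pics/w7.png",f["image"][:,:,::-1])
todelta([.505,-.194,.005])
```

```text
pos [ 0.5051 -0.1939  0.0039] yaw 1.3126 F [ 0.15  0.29 -0.86]
tool cm: [-0.01 -0.01 -0.11]
```

View pics/w7.png

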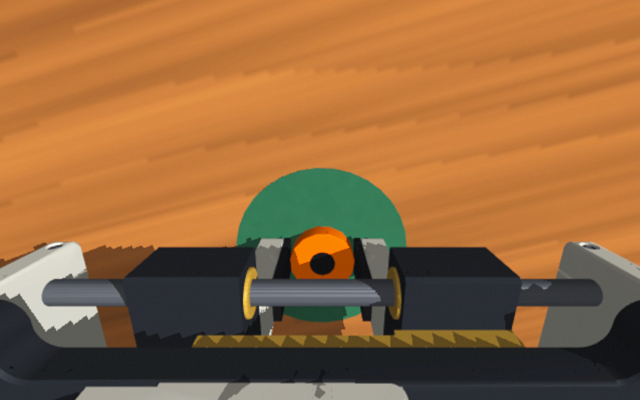

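The foot at (322,257) is on the green disc between the fingers. Opening, then lifting clear and moving away so the cameras see it.

Request:
{"op": "apply_moves", "data": {
  "deltas": "0 0 0 0;0 0 0 0;0 0 0 0;0 0 0 0;0 0 0 0;0 0 0 0;0 0 0 0;0 0 0 0",
  "gripper": -1
}}

```text
t: 13.52
eef_pos: [0.505, -0.194, 0.0039]
ee_rot: [-3.142, 0.0, 1.313]
force: [0.0, -0.1, -0.2]
width: 0.0875
```

Request:
{"op": "apply_moves", "data": {
  "deltas": "0 0 -1 0;0 0 -3 0;0 0 -5 0;0 0 -5 0;0 0 -4 0;-4 0 0 0;-5 0 0 0;-5 0 0 0;-5 0 0 0;0 0 0 0"
}}

```text
t: 14.78
eef_pos: [0.4552, -0.3803, 0.1841]
ee_rot: [-3.141, 0.0, 1.309]
force: [-0.5, 1.1, 0.0]
width: 0.0881
```

Run:
```python
from h import *
for n in ("side","top"):
    f=viewer.grab_frame(n); cv2.imwrite(f"pics/{n}8.png",f["image"][:,:,::-1])
    for name,lo,hi,z in [("yellow",(24,150,150),(34,255,255),.068),("green",(60,80,40),(90,255,200),0),("orange",(6,200,150),(20,255,255),.012),("red",(0,220,120),(5,255,255),0)]:
        for c,s in blobs(f,lo,hi,40)[0]: print(n,name,c.round(1),s.tolist(),ray(f,c,z).round(4))
    g,m=blobs(f,(60,80,40),(90,255,200),300)
    for q in ["fan","pen_pot","foot1"]:
        for d in viewer.silhouettes(n,q)[:3]: e=[int(v) for v in d["extent"]];print(n,q,round(d["conf"],2),e, ray(f,(e[0]+e[2]/2,e[1]+e[3]/2),.008).round(3))
todelta([.505,-.194,.005])
```

```text
side yellow [280.3 123.5] [275, 120, 12, 8, 79] [ 0.8608 -0.1074  0.068 ]
side yellow [311.3 161.4] [305, 157, 14, 10, 109] [ 0.6889 -0.041   0.068 ]
side green [572.4 160.1] [567, 156, 10, 9, 52] [ 0.2669 -0.5776  0.    ]
side green [412.1 190.7] [392, 178, 41, 25, 606] [ 0.5008 -0.1869  0.    ]
side orange [411.7 187.2] [405, 181, 15, 13, 144] [ 0.5018 -0.1835  0.012 ]
side orange [297.  276.6] [288, 267, 19, 20, 267] [0.5104 0.1875 0.012 ]
side red [164.8 213.8] [159, 200, 14, 29, 77] [0.8524 0.2535 0.    ]
side red [298.5 280.5] [274, 260, 52, 39, 799] [0.5088 0.1853 0.    ]
side fan 0.67 [341, 126, 34, 24] [ 0.728 -0.267  0.008]
side pen_pot 0.79 [156, 195, 53, 79] [0.762 0.267 0.008]
side foot1 0.52 [400, 182, 19, 12] [ 0.506 -0.182  0.008]
side foot1 0.47 [279, 198, 18, 14] [0.67  0.055 0.008]
top yellow [385.7  68.4] [378, 61, 16, 16, 195] [ 0.8671 -0.1158  0.068 ]
top yellow [356.4 154.1] [349, 147, 16, 15, 190] [ 0.6933 -0.0502  0.068 ]
top green [432.  253.6] [408, 229, 49, 50, 1561] [ 0.5044 -0.1958  0.    ]
top fan 0.72 [431, 117, 54, 48] [ 0.732 -0.265  0.008]
top pen_pot 0.92 [156, 125, 58, 55] [0.726 0.3   0.008]
top foot1 0.75 [301, 165, 13, 20] [0.67  0.047 0.008]
top foot1 0.55 [423, 243, 15, 15] [ 0.51  -0.191  0.008]
top foot1 0.53 [342, 173, 17, 19] [ 0.651 -0.04   0.008]
pos [ 0.457  -0.3769  0.1842] yaw 1.314 F [-0.44 -0.22  0.13]
tool cm: [18.91 -0.   17.92]
```

View pics/top8.png

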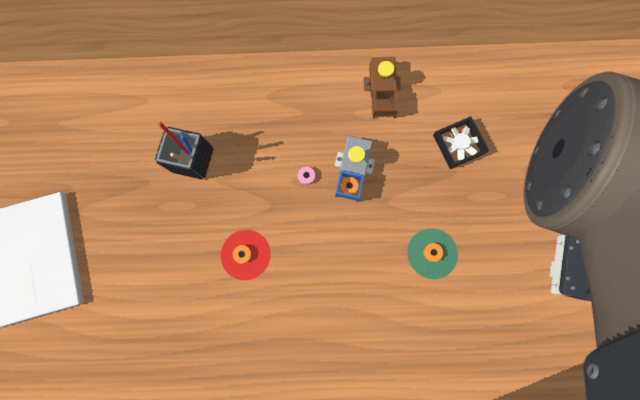

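View pics/side8.png

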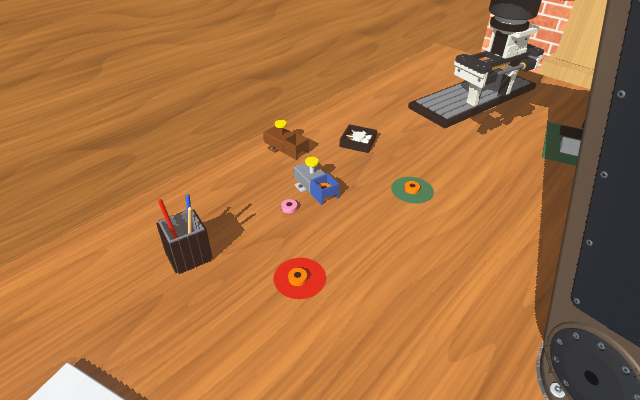

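The foot at (433,253) in the top view lies flat at the centre of the green disc (432,254). The plunger is up, and the scrap foot, fan and pot are where they were. The hand is clear, so I'm handing in.

```bash
python3 -c "
from h import *
print(job.job_done())"
```

```text
the job is handed in; nothing more can be done
None
```

The job is handed in: one orange foot was fed from the blue feeder and now lies flat on the green disc, within a few millimetres of its centre. No verdict was reported back.

- **Press:** I pushed the yellow plunger down once. It stopped with the fingertips at 43.3 mm above the bench and the force up to about 12 N, and the side picture showed the foot out of the mouth. After release the cap was back at its starting position, and the stack had dropped by one.
- **Slide:** I closed the fingers on the foot with a 3 N grip, at a measured opening of 35.7 mm. I slid it along the bench at constant height, opened the fingers, and moved the hand clear by about 14.8 s of the 61 s allowed.
- **Last checks:** In the top and side pictures the foot is wholly on the green disc. The scrap foot, the fan and the pen pot show no visible movement.
- **Disagreement:** The side camera put points 6–9 mm further in +y than the top camera. The wrist camera agreed with the top camera to about 3 mm, so I used those two for positions. The foot looks centred on the disc in both the top and side pictures.

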